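# Fit a spool on the coil winder

### The arm

A 6-joint arm with a two-finger parallel gripper is mounted at the origin on the work surface. World frame = base frame: x ahead of the robot, y to its left, z up, the work surface at z = 0. Lengths are in mm, angles in rad, forces in N, time in s.
With the tool pointing down it reaches from about 250 to 775 mm from the base axis. Payload 4 kg.
Tool frame: the origin (TCP) lies at the very end of the fingers, on their centre line; the grasp point (between the pads) lies 19 mm behind it (ctrl.tcp_to_grasp is the z of the grasp point in the tool frame, in mm); z points along the fingers, y is the line along which they close (so a half turn about z gives the same grasp; the last joint's range is limited). The gripper opens to 94 mm and grips with 3 to 60 N. Pads are 16 mm wide; open, the fingers measure 119 mm over their backs; the gripper's body (75 mm by 177 mm) begins 78 mm behind the grasp point.
Start: joints at [-1.416, 0.087, 1.371, -0, 1.684, -0.103], TCP at [140.221, -531.844, 205.506] pointing down, gripper open.
Joint ranges: [-3.1, 3.1], [-0.76, 2.03], [0.27, 2.55], [-1.08, 4.22], [0.17, 2.65], [-2.57, 2.57]. Speed limits (rad/s): [2.79, 2.79, 3.14, 3.14, 3.14, 3.14].

### API

Orientations are given as a 3x3 rotation matrix whose columns are the frame's x, y, z axes.
In Python, from station import ctrl gives the robot as it stands.
- The arm moves only by the tool jog_arm, never from a script. Its argument "increments" is a list of rows, each a list of 7 numbers: the shift along the tool's x, y, z in cm, then the turn, a rotation vector about the tool's x, y, z in rad, then the closure, from -1 (fully open) to 1 (shut). In form: [[x, y, z, ax, ay, az, grip], ...]. A call has 1 to 12 rows; each row shifts and turns the commanded pose from where the row before left it, along the tool's axes as they then stand; what a row does not reach is not made up. A row lasts 1/10 s, in which the tool goes at most 50 mm and 8.59 degrees, less where a joint would pass 70% of its speed; a pose out of reach is approached as far as the arm can. A call with a gripper value outside its range is refused whole. The fingers move at their own pace and stop on an object; "grip_force" is the grip in N (left out, the last holds). Time passes only in rows, so rows that do not move let the fingers close. It gives the time, the measured TCP pose, the force, the opening and the grip force at its end, in the units of the state.
- ctrl.observe(): the state, without advancing time (a new reading comes with each control period).
- ctrl.capture(name): name is "scene" or "side" or "wrist"; returns the picture (420x560x3 uint8, blue, green, red); there is no depth.
- ctrl.get_calibration(name): a dict with "camera_matrix" (3x3 intrinsics, pixels), "T" (4x4, takes a point from camera to world coordinates); the wrist camera has in their place "tool_from_camera" (4x4, takes a point from camera to tool coordinates, whose origin is the TCP and whose axes are the flange's). Camera axes: x right, y down, z forward; pixel columns grow to the right and rows downward; lengths in mm; the calibration is good to about 2 mm. The wrist camera is an equidistant fisheye: a pixel r from the principal point sees the ray r / f radians off the axis. A picture is of the moment at which its call begins: read the wrist's pose just before it. get_calibration takes no time and is no camera call.
- ctrl.finish_job(): hands the job in; it is judged then, once.
The state is a dict: "time_s": time; "joints": joint angles; "joint_vel": joint speeds; "tau": joint torques, N m; "tcp_pos": TCP position; "ee_rot": TCP orientation; "ft_force": force on the tool from outside, world axes, zero at the start; "ft_torque": the same for the moment, N m; "opening": opening from 0.0 (shut) to 1.0 (fully open); "finger_force": force on a finger pad.
Only numpy, scipy, OpenCV 4.12 (cv2) and the standard library are available. Lean on these libraries where they do the work, as an engineer would, in place of code of your own. Each camera call takes 0.05 s, during which the arm holds its last target. There are 200 camera calls.

### The job

Take the large spool out of the wooden rack and fit it upright on the coil winder: press it down only lightly in the round socket and turn it until its square tang drops into the drive and it sits fully home. Then throw the winder's clamp lever all the way over to its far side and let go, leaving the small spool and the other things where they are.

Things in the scene. Friction and masses are not known exactly. Their poses are not given: they have to be found in the camera images.
- spool: Large empty spool, white plastic, 100-210 g: two flanges 64 mm wide, 4 mm thick (0-4 and 34-38 mm above the origin), 32 mm barrel, on top a square knob 24 x 24 mm from 38 to 74 mm. A square tang sticks 22 mm down. Origin: centre of the lower flange's underside; z up the spool, x and y square to the knob's faces. Starts upright, tang in a well of the rack, flange on the rack's top (40 mm up).
- spool_grip (a point): The point on the spool's axis, 62 mm above its origin, in the middle of the square knob's upper part: where to grip it.
- tang_end (a point): Centre of the lower end of the steel square tang that sticks down from the spool's lower flange: 16 x 16 mm, 22 mm long, its faces parallel to those of the knob. It fits the drive at any of the four quarter turns.
- small_spool: A smaller white spool, flanges 44 mm in diameter, round 16 mm grip, 52 mm tall, in the rack's other well; not to be used or moved. Origin: centre of the underside of its lower flange.
- rack: Fixed wooden rack 90 x 220 x 40 mm with two round wells, 29 mm wide and 30 mm deep, at 60 mm either side of its centre along its y axis. Origin: centre of its underside. Either spool may be in either well.
- winder: The coil winder, a fixed grey box 160 x 260 x 70 mm. Origin: centre of its underside; z up. On its top, 65 mm from the centre along its +y, stands the round steel turret (64 mm wide, 24 mm tall) with the socket; 65 mm along its -y stands the clamp lever.
- socket (a point): Centre of the socket's mouth on the flat top of the turret, 94 mm above the table: a round pilot bore 25 mm wide, 8 mm deep, that centres the tang at any angle. At a wrong angle the tang stops on the bore's floor, with the spool's origin 14 mm above the mouth. More than 40 N between spool and winder, down or sideways, counts as damage; 3 to 8 N of pressure is enough.
- drive_face (a point): Centre of the floor of the pilot bore, 8 mm below the mouth: top of the drive, a square hole 18 x 18 mm and 16 mm deep. Its angle differs each time, is not measured, is unrelated to the winder's direction: find it by feel. A brake holds it against up to 0.25 N m. Within about 0.13 rad of the right angle the tang drops in until the spool's lower flange is flush on the turret.
- clamp (a joint): The clamp lever's angle in rad: about 0 when open (leaning to the winder's -x side), 1.0 when thrown fully over to the winder's +x side; it turns about an axis along the winder's y, stays where it is left and needs only a few newtons.
- clamp_tip (a point): The free end of the clamp lever.
- ring_core: Bystander: grey ferrite ring core, 70 mm in diameter, 22 mm tall, 36 mm hole, lying on the table; origin at the centre of its underside.
- multimeter: Bystander: hand multimeter lying on the table, 160 x 80 x 48 mm; origin at the centre of its underside.
- screwdriver: Bystander: screwdriver 170 mm long lying on the table.

How it is judged (in metres and radians):
On the way, in this order (a step that is already met when the one before it is completed fails the run):
1. the large spool sits fully home in the drive, upright, with the clamp lever still open (z of spool in the frame of socket below 0.003 m and horizontal distance between spool and socket below 0.005 m and angle between spool's own z axis and vertical below 0.06 rad and value of joint clamp below 0.5 rad), for 0.2 s.
2. the clamp lever is thrown over (value of joint clamp above 0.85 rad), for 0.1 s.
At the end, for the whole second after the job is handed in: The large spool's lower flange lies on the turret (within 3 mm), centred within 5 mm, upright within 0.06 rad and at rest, and the clamp lever stands beyond 0.85 rad; the small spool is still in its well, within 20 mm of its start (z of spool in the frame of socket between -0.003 and 0.003 m and horizontal distance between spool and socket below 0.005 m and angle between spool's own z axis and vertical below 0.06 rad and linear speed of spool below 0.01 m/s and value of joint clamp above 0.85 rad and distance of small_spool from where it was at the start of the episode below 0.02 m); the robot touches nothing.
It fails at once if the spool is forced against the winder with more than 40 N (contact force between spool and winder above 40 N).
It fails at once if a bystander (small spool, ring core, multimeter or screwdriver) is moved by more than 20 mm (distance of any of small_spool, ring_core, multimeter, screwdriver from where it was at the start of the episode above 0.02 m).
It also fails if it takes over 72 s, if anything falls off the work surface, if the arm or the gripper's body presses on something with over 40 N, if the wrist force passes 120 N, or if a joint passes its speed limit or range.

## Working session

There is one attempt and no reset: what is moved stays moved. The work goes in short steps, Python scripts to look and compute and a tool call to move; the robot and the scene stay as the last step left them, time stands still between calls to the robot, and variables do not carry over. Pictures are saved under pics/ and viewed, at most 10 in all, crops included, and the job is handed in when it is done.

Besides the shell and the picture viewer there is one more tool, called after "Request:" as a command line: name --pt "numbers of a row" for each row, then --argument value for the rest. jog_arm: Moves the arm, as the interface text tells. Its arguments: {"type":"object","properties":{"increments":{"type":"array","items":{"type":"array","items":{"type":"number"}}},"grip_force":{"type":"number"}},"required":["increments"]}

```bash
mkdir -p pics; ls; python3 - <<'E'
from station import ctrl
import cv2,numpy as np
s=ctrl.observe();print(s)
for n in("scene","side"):
    im=ctrl.capture(n);cv2.imwrite(f"pics/{n}0.png",im)
    c=ctrl.get_calibration(n);print(n,np.round(c["camera_matrix"],1).tolist(),np.round(c["T"],3).tolist())
c=ctrl.get_calibration("wrist");print(c)
E
```

```text
pics
{'time_s': 0.0, 'joints': array([-1.41609733e+00,  8.79355112e-02,  1.37225235e+00, -6.99923670e-06,
        1.68357169e+00, -1.03132318e-01]), 'joint_vel': array([ 0.00210639, -0.00052191, -0.00076927,  0.00132569, -0.00045358,
       -0.00124815]), 'tau': array([-7.01636714e-05, -3.40174234e+01, -3.02430475e+01,  7.17695500e-02,
        3.30397754e-02, -1.50019123e-04]), 'tcp_pos': array([ 140.13306666, -531.28630696,  204.31578269]), 'ee_rot': array([[ 9.66945467e-01,  2.54983036e-01, -3.40754044e-04],
       [ 2.54983172e-01, -9.66943123e-01,  2.13995448e-03],
       [ 2.16162311e-04, -2.15610583e-03, -9.99997652e-01]]), 'ft_force': array([-0.76632989, -0.54523995, -0.25294804]), 'ft_torque': array([-0.01348556, -0.02239503,  0.03791652]), 'finger_force': 0.0, 'opening': 1.000840678339449}
scene [[391.8, 0.0, 284.7], [0.0, 391.8, 214.0], [0.0, 0.0, 1.0]] [[-0.119, 0.834, -0.539, 1094.982], [0.993, 0.103, -0.06, 1.505], [0.005, -0.542, -0.84, 884.565], [0.0, 0.0, 0.0, 1.0]]
side [[539.2, 0.0, 278.7], [0.0, 539.2, 211.2], [0.0, 0.0, 1.0]] [[-0.998, -0.024, 0.063, 519.491], [-0.066, 0.519, -0.852, 1258.093], [-0.013, -0.854, -0.519, 935.055], [0.0, 0.0, 0.0, 1.0]]
{'camera_matrix': array([[325.1922621 ,   0.        , 279.2006486 ],
       [  0.        , 325.1922621 , 207.43250776],
       [  0.        ,   0.        ,   1.        ]]), 'tool_from_camera': array([[-6.69915370e-05, -9.68099633e-01, -2.50565551e-01,
         7.15114033e+01],
       [ 9.99999847e-01, -2.02598136e-04,  5.15408656e-04,
         1.85880826e-01],
       [-5.49731044e-04, -2.50565478e-01,  9.68099498e-01,
        -1.78188151e+02],
       [ 0.00000000e+00,  0.00000000e+00,  0.00000000e+00,
         1.00000000e+00]])}
```

View pics/scene0.png

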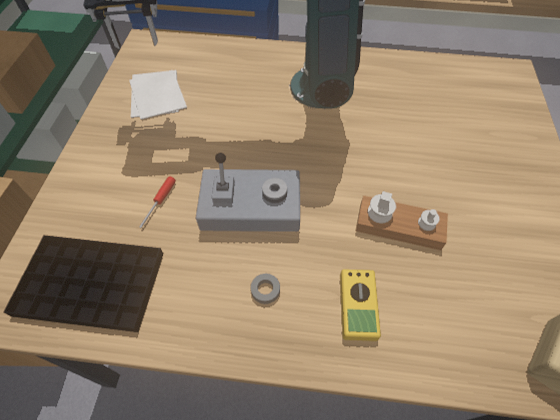

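View pics/side0.png

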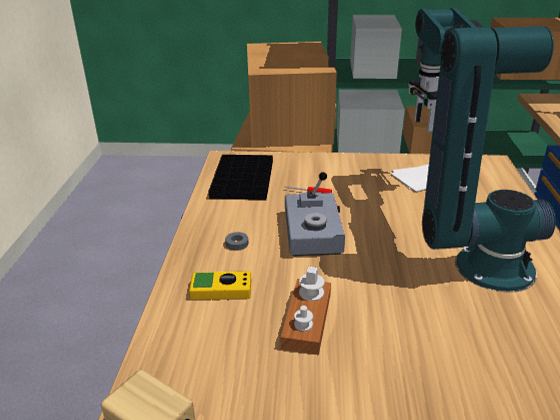

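The scene view shows the large spool's knob near (385,198), the small spool at (429,218), the turret bore at (275,187), the lever base at (222,190) and the lever tip at (221,158). In the side view the large knob is at (312,272), the turret at (315,219) and the lever tip at (323,176). The turret is on the +y world side of the winder, and the lever leans towards the robot.

```bash
cat > h.py <<'E'
from station import ctrl
import cv2,numpy as np
def ray(n,px,pose=None):
    c=ctrl.get_calibration(n);K=c["camera_matrix"]
    u=(px[0]-K[0,2])/K[0,0];v=(px[1]-K[1,2])/K[1,1]
    if n=="wrist":
        th=np.hypot(u,v);d=np.array([u/th*np.sin(th),v/th*np.sin(th),np.cos(th)]) if th>1e-9 else np.array([0,0,1.])
        M=np.eye(4);M[:3,:3]=pose[1];M[:3,3]=pose[0];T=M@c["tool_from_camera"]
    else: d=np.array([u,v,1.]);T=np.array(c["T"])
    d=T[:3,:3]@d;return T[:3,3],d/np.linalg.norm(d)
def tri(*rs):
    A=np.zeros((3,3));b=np.zeros(3)
    for o,d in rs:
        P=np.eye(3)-np.outer(d,d);A+=P;b+=P@o
    x=np.linalg.solve(A,b);return x,[round(float(np.linalg.norm((np.eye(3)-np.outer(d,d))@(x-o))),1) for o,d in rs]
def plane(r,z): o,d=r;return o+d*(z-o[2])/d[2]
def wrist(name):
    s=ctrl.observe();im=ctrl.capture("wrist");cv2.imwrite(f"pics/{name}.png",im)
    p=(s["tcp_pos"],s["ee_rot"]);np.savez(f"pics/{name}.npz",p=p[0],R=p[1]);return im,p
def load(name):
    z=np.load(f"pics/{name}.npz");return cv2.imread(f"pics/{name}.png"),(z["p"],z["R"])
E
python3 - <<'E'
from h import *
np.set_printoptions(precision=1,suppress=True)
for n,a,b in(("knob",(385,198),(312,273)),("turret",(275,187),(315,219)),("tip",(221,158),(323,176)),("leverbase",(222,188),(312,198)),("small",(430,215),(303,312))):
    print(n,*tri(ray("scene",a),ray("side",b)))
a=cv2.imread("pics/scene0.png")[140:260,180:460];b=cv2.imread("pics/side0.png")[160:360,260:360]
a=cv2.resize(a,None,fx=2,fy=2,interpolation=2);b=cv2.resize(b,None,fx=2.4,fy=2.4,interpolation=2)
o=np.zeros((480,800,3),np.uint8);o[:240,:560]=a;o[:480,560:800]=b;cv2.imwrite("pics/c.png",o)
E
```

```text
knob [517.4 183.5 102. ] [0.7, 0.7]
turret [511.2 -88.4  92. ] [2.0, 2.0]
tip [ 491.1 -221.9  163.4] [0.3, 0.3]
leverbase [ 523.  -223.1   84.2] [0.2, 0.2]
small [536.2 298.7  75.7] [1.0, 1.0]
```

View pics/c.png

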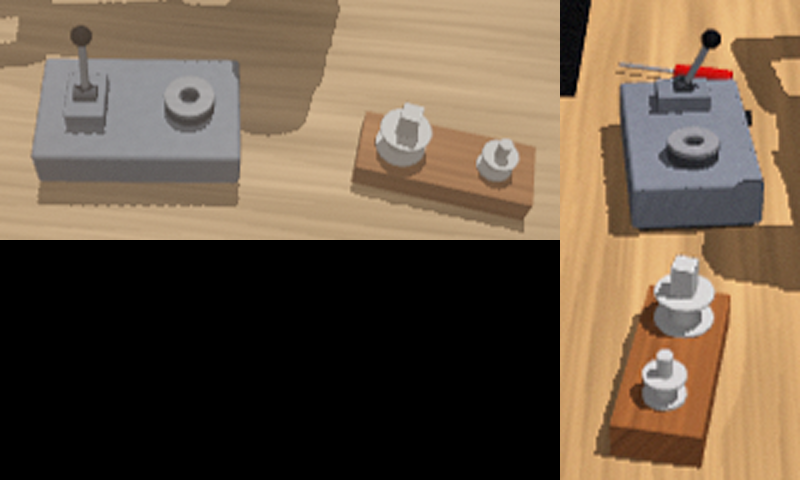

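The crop puts the bore centre at scene (275,188). The lever stands at the winder's left with its black ball tip up, and the large spool is in the well nearer the winder. First I'll go above the turret for a look.

Request:
jog_arm --pt "2 -1.4 -1.2 0 0 0 -1" --pt "4 -2.8 -1.2 0 0 0 -1" --pt "4 -2.8 -1.2 0 0 0 -1" --pt "4 -2.8 -1 0 0 0 -1" --pt "4 -2.8 -1 0 0 0 -1" --pt "4 -2.8 -1 0 0 0 -1" --pt "4 -2.8 -1 0 0 0 -1" --pt "4 -2.8 0 0 0 0 -1" --pt "4 -2.8 0 0 0 0 -1" --pt "4 -2.8 0 0 0 0 -1" --pt "4 -2.8 0 0 0 0 -1" --pt "4 -2.8 0 0 0 0 -1"

```text
time_s: 1.3
tcp_pos: [503.3, -101.7, 280.9]
ee_rot: [[0.967, 0.255, -0.001], [0.255, -0.967, -0.0], [-0.001, -0.0, -1.0]]
ft_force: [0.1, -0.0, 1.6]
opening: 0.997
finger_force: 0.0
```

Request:
jog_arm --pt "1.2 -1.2 0 0 0 0 -1" --pt "0 0 0 0 0 0 -1" --pt "0 0 0 0 0 0 -1"

```text
time_s: 1.6
tcp_pos: [510.7, -89.2, 280.8]
ee_rot: [[0.967, 0.255, -0.001], [0.255, -0.967, -0.0], [-0.001, 0.0, -1.0]]
ft_force: [0.3, -0.6, -0.1]
opening: 0.999
finger_force: 0.0
```

```bash
python3 - <<'E'
from h import *
im,p=wrist("w1");print(p)
E
```

```text
(array([510.73651395, -89.19891014, 280.81518064]), array([[ 9.66859735e-01,  2.55304281e-01, -1.40618457e-03],
       [ 2.55303835e-01, -9.66860750e-01, -4.90721776e-04],
       [-1.48486804e-03,  1.15454813e-04, -9.99998891e-01]]))
```

View pics/w1.png

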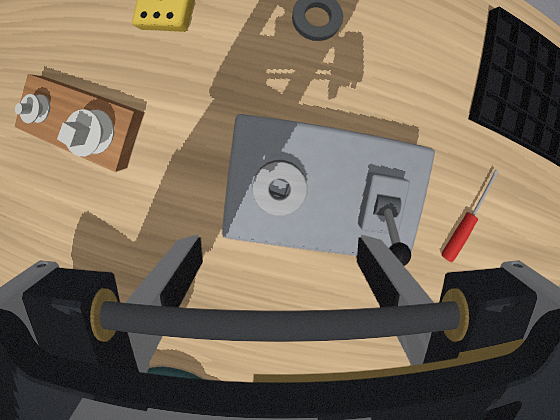

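The wrist view shows the bore at about (280,188) and the lever's socket at (387,205) with its ball at (399,253). The large spool's knob is near (80,132) and the small spool near (28,108).

```bash
python3 - <<'E'
from h import *
np.set_printoptions(precision=1,suppress=True)
im,p=load("w1");g=cv2.cvtColor(im,6)
m=(g>165).astype(np.uint8);m[:150]=0;m[230:]=0;m[:,:240]=0;m[:,320:]=0
cs,h=cv2.findContours(m,cv2.RETR_CCOMP,cv2.CHAIN_APPROX_NONE)
for c,hh in zip(cs,h[0]):
    if cv2.contourArea(c)>60: e=cv2.fitEllipse(cv2.convexHull(c));print(hh[3],e,plane(ray("wrist",e[0],p),94))
print("tri",tri(ray("wrist",(280,188.5),p),ray("scene",(275,188)),ray("side",(315,220))))
print("ball",tri(ray("wrist",(399,253),p),ray("scene",(221,158)),ray("side",(323,176))))
print("knob",plane(ray("wrist",(72,134),p),114))
for q in((237,116),(434,150),(223,236)): print(plane(ray("wrist",q,p),70))
E
```

```text
-1 ((279.0407409667969, 188.93820190429688), (52.24130630493164, 52.9825439453125), 75.44286346435547) [509.5 -89.8  94. ]
20 ((279.0807800292969, 189.0497283935547), (24.175607681274414, 24.701745986938477), 109.97313690185547) [509.3 -89.8  94. ]
tri (array([510.3, -89.8,  87.5]), [1.8, 1.4, 2.6])
ball (array([ 490.8, -222.2,  163.4]), [0.5, 0.5, 0.1])
knob [518.3 172.8 114. ]
[578.  -20.1  70. ]
[ 607.3 -270.6   70. ]
[427.4 -37.2  70. ]
```

Request:
jog_arm --pt "1.2 -4.3 0 0 0 0 -1" --pt "1.2 -4.3 0 0 0 0 -1" --pt "1.2 -4.3 0 0 0 0 -1" --pt "1.2 -4.3 0 0 0 0 -1" --pt "1.2 -4.3 0 0 0 0 -1" --pt "1.2 -4.3 0 0 0 0 -1" --pt "0 0 0 0 0 0 -1" --pt "0 0 0 0 0 0 -1" --pt "0 0 0 0 0 0 -1"

```text
time_s: 2.55
tcp_pos: [515.1, 176.9, 281.5]
ee_rot: [[0.968, 0.252, 0.0], [0.252, -0.968, -0.001], [0.0, 0.001, -1.0]]
ft_force: [-0.4, -0.1, -0.1]
opening: 1.0
finger_force: 0.0
```

```bash
python3 - <<'E'
from h import *
im,p=wrist("w2");print(p, ctrl.observe()["joints"])
cv2.imwrite("pics/w2c.png",cv2.resize(im[90:290,160:400],None,fx=3,fy=3,interpolation=2))
E
```

```text
(array([515.14861575, 176.87192023, 281.51528647]), array([[ 9.67641534e-01,  2.52328665e-01,  3.27005290e-04],
       [ 2.52328858e-01, -9.67641155e-01, -8.62106643e-04],
       [ 9.88895584e-05,  9.16723065e-04, -9.99999575e-01]])) [ 2.26905320e-01  7.31695242e-02  1.23636806e+00 -7.05411927e-04
  1.83176738e+00  1.54281831e+00]
```

View pics/w2c.png

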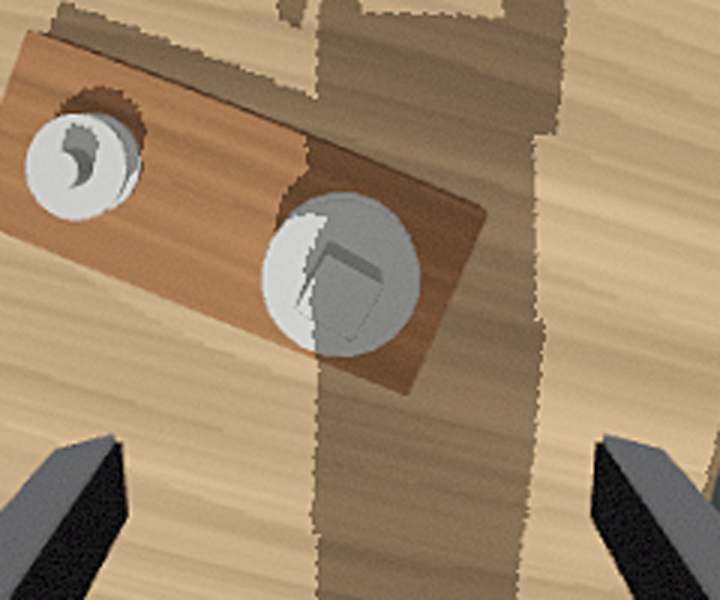

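The crop shows the knob's top face with corners near (330,249), (383,281), (350,341) and (298,306). The upper flange centre is near (340,275), and there is ample clearance to the small spool.

```bash
python3 - <<'E'
from h import *
np.set_printoptions(precision=2,suppress=True)
im,p=load("w2");f=lambda u,v:(160+u/3,90+v/3)
C=np.array([plane(ray("wrist",f(*q),p),114) for q in((331,249),(383,281),(350,341),(298,306))])
c=C.mean(0);fl=plane(ray("wrist",f(340,275),p),78)
print(C[:,:2],c,fl)
for z in(108,114,120): 
    D=np.array([plane(ray("wrist",f(*q),p),z) for q in((331,249),(383,281),(350,341),(298,306))]);print(z,[np.linalg.norm(D[i]-D[i-1]).round(1) for i in range(4)])
R=p[1].T
for i in range(4):
    d=R@(C[i]-C[i-1]);print(i,np.degrees(np.arctan2(d[1],d[0])))
print("to go tool mm",R@(c-p[0]),R@(fl-p[0]))
# two-view height of knob top: side view white-blob and scene
print(tri(ray("scene",(180+412/2,140+107/2)),ray("side",(260+(686-560)/2.4,160+262/2.4)),ray("wrist",f(340.5,294),p)))
K=cv2.imread("pics/w2.png")
E
```

```text
[[532.45 190.67]
 [525.87 169.68]
 [501.34 175.6 ]
 [509.24 197.1 ]] [517.22 183.26 114.  ] [517.82 184.19  78.  ]
108 [np.float64(24.5), np.float64(22.4), np.float64(25.7), np.float64(23.3)]
114 [np.float64(24.1), np.float64(22.0), np.float64(25.2), np.float64(22.9)]
120 [np.float64(23.7), np.float64(21.6), np.float64(24.8), np.float64(22.5)]
0 30.109395971768194
1 122.00411669651174
2 -151.8191614086422
3 -55.208255175406634
to go tool mm [  3.6   -5.81 167.51] [  4.41  -6.59 203.51]
(array([516.12, 183.41, 115.38]), [2.9, 1.8, 1.5])
```

Request:
jog_arm --pt "0.4 -0.6 0 0 0 0 -1" --pt "0 0 2 0 0 0.136 -1" --pt "0 0 4 0 0 0.136 -1" --pt "0 0 4 0 0 0.136 -1" --pt "0 0 4 0 0 0.137 -1" --pt "0 0 3 0 0 0 -1" --pt "0 0 2 0 0 0 -1" --pt "0 0 0.7 0 0 0 -1" --pt "0 0 0 0 0 0 -1" --pt "0 0 0 0 0 0 -1"

```text
time_s: 3.6
tcp_pos: [518.4, 185.6, 85.8]
ee_rot: [[0.959, -0.284, 0.003], [-0.284, -0.959, 0.0], [0.002, -0.001, -1.0]]
ft_force: [0.6, 0.3, -0.2]
opening: 1.001
finger_force: 0.0
```

Request:
jog_arm --pt "0 0.2 0.2 0 0 0 -1" --pt "0 0 0 0 0 0 0.5" --pt "0 0 0 0 0 0 1" --pt "0 0 0 0 0 0 1" --pt "0 0 0 0 0 0 1" --pt "0 0 0 0 0 0 1" --pt "0 0 0 0 0 0 1" --pt "0 0 0 0 0 0 1" --grip_force 35

```text
time_s: 4.4
tcp_pos: [516.7, 183.8, 82.3]
ee_rot: [[0.959, -0.283, 0.0], [-0.283, -0.959, -0.0], [0.0, 0.0, -1.0]]
ft_force: [0.5, -0.3, 0.7]
opening: 0.441
finger_force: 0.0
```

Request:
jog_arm --pt "0 0 0 0 0 0 1" --pt "0 0 0 0 0 0 1" --pt "0 0 0 0 0 0 1" --pt "0 0 0 0 0 0 1" --pt "0 0 0 0 0 0 1" --pt "0 0 0 0 0 0 1"

```text
time_s: 5.0
tcp_pos: [516.8, 183.8, 82.3]
ee_rot: [[0.959, -0.283, 0.0], [-0.283, -0.959, 0.0], [0.0, -0.0, -1.0]]
ft_force: [0.3, 0.5, -0.3]
opening: 0.255
finger_force: 34.9
```

Opening 24.0 mm, so the grip is flat on the knob faces. Lifting.

Request:
jog_arm --pt "0 0 -1 0 0 0 1" --pt "0 0 -2 0 0 0 1" --pt "0 0 -3 0 0 0 1" --pt "0 0 -3 0 0 0 1" --pt "0 0 -2.5 0 0 0 1" --pt "0 0 -0.5 0 0 0 1" --pt "0 0 0 0 0 0 1" --pt "0 0 0 0 0 0 1"

```text
time_s: 5.8
tcp_pos: [515.9, 183.5, 200.6]
ee_rot: [[0.959, -0.283, -0.003], [-0.283, -0.959, -0.001], [-0.003, 0.002, -1.0]]
ft_force: [-0.0, -0.0, -1.3]
opening: 0.254
finger_force: 34.9
```

Request:
jog_arm --pt "0.5 1.8 0 0 0 0 1" --pt "1.1 4 0 0 0 0 1" --pt "1.1 4 0 0 0 0 1" --pt "1.1 4.1 0 0 0 0 1" --pt "1.1 4.1 0 0 0 0 1" --pt "1.1 4.1 0 0 0 0 1" --pt "0.8 3 0.5 0 0 0 1" --pt "0.3 1.3 1 0 0 0 1" --pt "0 0 0.5 0 0 0 1" --pt "0 0 0 0 0 0 1" --pt "0 0 0 0 0 0 1"

```text
time_s: 6.9
tcp_pos: [509.9, -87.9, 181.7]
ee_rot: [[0.96, -0.281, -0.001], [-0.281, -0.96, 0.001], [-0.001, -0.001, -1.0]]
ft_force: [0.2, 0.7, -0.5]
opening: 0.256
finger_force: 34.9
```

```bash
python3 - <<'E'
from h import *
im,p=wrist("w3");print(p)
s=ctrl.capture("scene");d=ctrl.capture("side");cv2.imwrite("pics/scene3.png",s);cv2.imwrite("pics/side3.png",d)
o=np.zeros((600,800,3),np.uint8)
o[:420,:420]=cv2.resize(im[110:320,180:390],None,fx=2,fy=2,interpolation=2)
o[:300,420:780]=cv2.resize(s[120:220,215:335],None,fx=3,fy=3,interpolation=2)
o[300:600,420:780]=cv2.resize(d[160:260,255:375],None,fx=3,fy=3,interpolation=2)
cv2.imwrite("pics/c3.png",o)
E
```

```text
(array([509.89198741, -87.88222362, 181.70016813]), array([[ 9.59615884e-01, -2.81311348e-01, -1.13175640e-03],
       [-2.81310325e-01, -9.59616348e-01,  9.83231933e-04],
       [-1.36264624e-03, -6.25150220e-04, -9.99998876e-01]]))
```

View pics/c3.png

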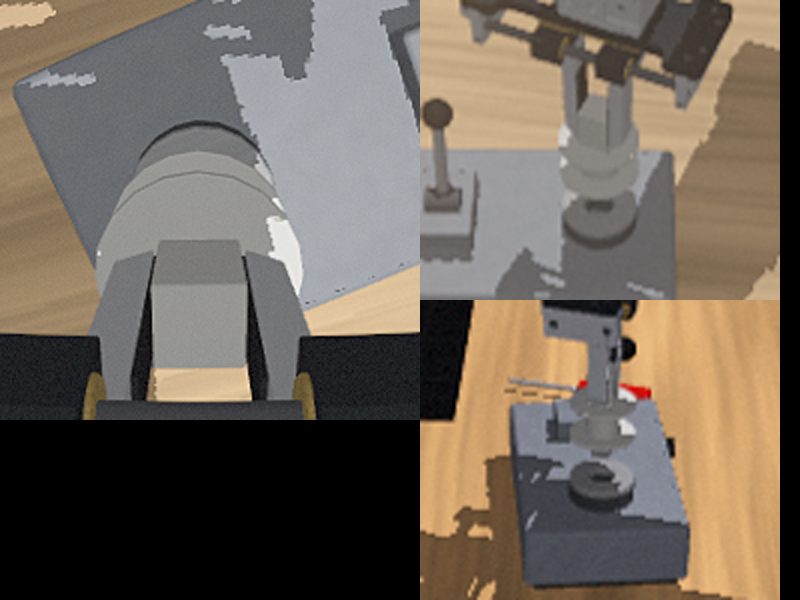

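This shows the spool held upright above the turret. In the crop, the knob's top face spans (155,282)-(247,282) at the far edge and (153,367)-(243,367) at the near edge.

```bash
python3 - <<'E'
from h import *
np.set_printoptions(precision=2,suppress=True)
im,p=load("w3");f=lambda u,v:(180+u/2,110+v/2)
ctr=p[0]-0
for (q,z) in (((159,283),213.4),((247,283),213.4),((153,367),213.4),((243,367),213.4),((163,240),177.4),((240,240),177.4)):
    print(q,p[1].T@(plane(ray("wrist",f(*q),p),z)-p[0]))
# far rim of upper flange (tool x + 32), top edge z = origin+38 ; lower flange rim
for q,z,n in (((200,172),177.4,"upper flange rim"),((200,153),143.4,"lower flange rim")):
    print(n,p[1].T@(plane(ray("wrist",f(*q),p),z)-p[0]))
# circle of upper flange edge points in w3
print("tool vec socket",p[1].T@(np.array([509.4,-89.8,94])-p[0]))
E
```

```text
(159, 283) [ 11.78  -8.82 -31.71]
(247, 283) [ 11.76  12.57 -31.72]
(153, 367) [-11.75 -10.9  -31.68]
(243, 367) [-11.75  12.2  -31.69]
(163, 240) [10.79 -9.7   4.29]
(240, 240) [10.78 13.09  4.28]
upper flange rim [31.37  1.24  4.26]
lower flange rim [30.44  1.34 38.26]
tool vec socket [ 0.19  2.03 87.7 ]
```

Request:
jog_arm --pt "-0.05 0.1 0.8 0 0 0 1" --pt "0 0 1 0 0 0 1" --pt "0 0 0.3 0 0 0 1" --pt "0 0 0 0 0 0 1" --pt "0 0 0 0 0 0 1"

```text
time_s: 7.55
tcp_pos: [509.2, -90.4, 161.2]
ee_rot: [[0.959, -0.283, -0.0], [-0.283, -0.959, 0.0], [-0.0, 0.0, -1.0]]
ft_force: [-0.6, -0.8, -1.1]
opening: 0.254
finger_force: 34.9
```

Request:
jog_arm --pt "0 0 0.1 0 0 0 1" --pt "0 0 0.1 0 0 0 1" --pt "0 0 0.1 0 0 0 1" --pt "0 0 0 0 0 0 1"

```text
time_s: 7.95
tcp_pos: [509.2, -90.4, 158.2]
ee_rot: [[0.959, -0.283, -0.0], [-0.283, -0.959, -0.0], [-0.0, 0.0, -1.0]]
ft_force: [-0.1, 0.4, -0.8]
opening: 0.256
finger_force: 34.9
```

Request:
jog_arm --pt "-0.03 -0.1 0 0 0 0 1" --pt "0 0 0.1 0 0 0 1" --pt "0 0 0.1 0 0 0 1" --pt "0 0 0 0 0 0 1"

```text
time_s: 8.35
tcp_pos: [509.2, -89.2, 156.1]
ee_rot: [[0.959, -0.283, -0.0], [-0.283, -0.959, 0.0], [-0.0, 0.0, -1.0]]
ft_force: [0.1, -0.2, -1.3]
opening: 0.255
finger_force: 34.9
```

Request:
jog_arm --pt "0 0 0.1 0 0 0 1" --pt "0 0 0.1 0 0 0 1" --pt "0 0 0 0 0 0 1"

```text
time_s: 8.65
tcp_pos: [509.2, -89.3, 154.1]
ee_rot: [[0.959, -0.283, -0.0], [-0.283, -0.959, 0.0], [-0.0, 0.0, -1.0]]
ft_force: [-0.3, -0.1, -0.6]
opening: 0.254
finger_force: 34.9
```

Request:
jog_arm --pt "0 0 0.1 0 0 0 1" --pt "0 0 0.1 0 0 0 1" --pt "0 0 0 0 0 0 1"

```text
time_s: 8.95
tcp_pos: [509.2, -89.3, 152.1]
ee_rot: [[0.959, -0.283, -0.0], [-0.283, -0.959, 0.0], [-0.0, 0.0, -1.0]]
ft_force: [-0.1, 0.3, -1.5]
opening: 0.249
finger_force: 34.9
```

Request:
jog_arm --pt "0 0 0.1 0 0 0 1" --pt "0 0 0.05 0 0 0 1" --pt "0 0 0 0 0 0 1"

```text
time_s: 9.25
tcp_pos: [509.2, -89.3, 150.7]
ee_rot: [[0.959, -0.283, -0.0], [-0.283, -0.959, -0.0], [-0.0, 0.0, -1.0]]
ft_force: [-0.7, 0.6, -1.8]
opening: 0.248
finger_force: 34.9
```

Request:
jog_arm --pt "0 0 0.05 0 0 0 1" --pt "0 0 0 0 0 0 1"

```text
time_s: 9.45
tcp_pos: [509.3, -89.3, 150.3]
ee_rot: [[0.959, -0.283, -0.0], [-0.283, -0.959, -0.0], [-0.0, 0.0, -1.0]]
ft_force: [0.5, 0.1, -0.9]
opening: 0.252
finger_force: 34.9
```

Request:
jog_arm --pt "0 0 0.05 0 0 0 1" --pt "0 0 0 0 0 0 1"

```text
time_s: 9.65
tcp_pos: [509.4, -89.3, 150.1]
ee_rot: [[0.959, -0.283, 0.0], [-0.283, -0.959, -0.0], [0.0, 0.0, -1.0]]
ft_force: [0.2, -0.4, 1.1]
opening: 0.253
finger_force: 34.9
```

Request:
jog_arm --pt "0 0 0.05 0 0 0 1" --pt "0 0 0 0 0 0 1"

```text
time_s: 9.85
tcp_pos: [509.4, -89.4, 149.7]
ee_rot: [[0.959, -0.283, 0.001], [-0.283, -0.959, -0.0], [0.001, 0.0, -1.0]]
ft_force: [0.1, 0.3, 1.6]
opening: 0.254
finger_force: 34.9
```

Request:
jog_arm --pt "0 0 0.1 0 0 0 1" --pt "0 0 0 0 0 0 1"

```text
time_s: 10.05
tcp_pos: [509.7, -89.3, 148.5]
ee_rot: [[0.959, -0.283, 0.001], [-0.283, -0.959, -0.0], [0.001, -0.0, -1.0]]
ft_force: [-0.4, 0.5, 0.5]
opening: 0.252
finger_force: 34.9
```

Request:
jog_arm --pt "0 0 0.1 0 0 0 1" --pt "0 0 0 0 0 0 1"

```text
time_s: 10.25
tcp_pos: [509.7, -89.3, 147.6]
ee_rot: [[0.959, -0.283, 0.001], [-0.283, -0.959, -0.0], [0.001, -0.0, -1.0]]
ft_force: [0.4, 0.7, 0.6]
opening: 0.252
finger_force: 34.9
```

Request:
jog_arm --pt "0 0 0.1 0 0 0 1" --pt "0 0 0 0 0 0 1"

```text
time_s: 10.45
tcp_pos: [509.7, -89.3, 146.7]
ee_rot: [[0.959, -0.283, 0.001], [-0.283, -0.959, -0.0], [0.001, -0.0, -1.0]]
ft_force: [1.3, 0.6, 2.6]
opening: 0.253
finger_force: 34.9
```

Request:
jog_arm --pt "0 0 0.1 0 0 0 1" --pt "0 0 0.1 0 0 0 1" --pt "0 0 0 0 0 0 1"

```text
time_s: 10.75
tcp_pos: [509.7, -89.3, 144.9]
ee_rot: [[0.959, -0.283, 0.001], [-0.283, -0.959, -0.0], [0.001, -0.0, -1.0]]
ft_force: [1.9, 1.3, 4.4]
opening: 0.254
finger_force: 34.9
```

```bash
python3 - <<'E'
from h import *
s=ctrl.observe();print(s["tcp_pos"],s["ft_force"],s["ft_torque"])
im,p=wrist("w4")
s=ctrl.capture("scene");d=ctrl.capture("side");cv2.imwrite("pics/scene4.png",s);cv2.imwrite("pics/side4.png",d)
o=np.zeros((600,800,3),np.uint8)
o[:420,:420]=cv2.resize(im[110:320,180:390],None,fx=2,fy=2,interpolation=2)
o[:300,420:780]=cv2.resize(s[130:205,235:325],None,fx=4,fy=4,interpolation=2)
o[300:600,420:780]=cv2.resize(d[175:250,270:360],None,fx=4,fy=4,interpolation=2)
cv2.imwrite("pics/c4.png",o)
E
```

```text
[509.74156069 -89.27425061 144.94365234] [1.89636963 1.30221855 4.38102815] [ 0.28511934 -0.23459569  0.07881968]
```

View pics/c4.png

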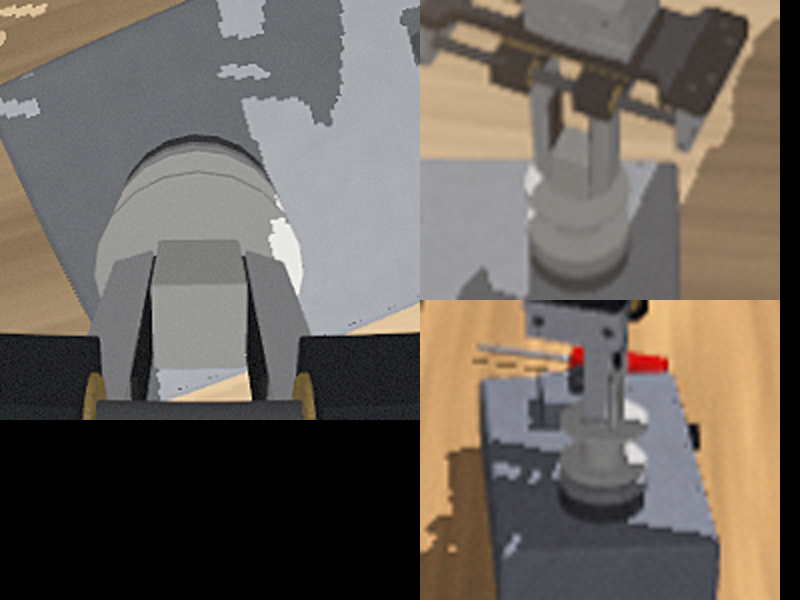

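The knob still sits in the fingers as before, so it hasn't slipped. The lower flange hovers about 8 mm above the turret, so the tang has gone straight into the drive. I'll ease the side load and carry on down.

Request:
jog_arm --pt "0.02 -0.03 0 0 0 -0.02 1" --pt "0 0 0.1 0 0 0 1" --pt "0 0 0.1 0 0 0 1" --pt "0 0 0 0 0 0 1"

```text
time_s: 11.3
tcp_pos: [509.7, -89.2, 142.1]
ee_rot: [[0.964, -0.264, 0.0], [-0.264, -0.964, -0.0], [0.0, 0.0, -1.0]]
ft_force: [2.1, 0.4, 2.8]
opening: 0.252
finger_force: 34.9
```

Request:
jog_arm --pt "0 0 0.1 0 0 0 1" --pt "0 0 0.1 0 0 0 1" --pt "0 0 0 0 0 0 1"

```text
time_s: 11.6
tcp_pos: [509.7, -89.2, 140.4]
ee_rot: [[0.964, -0.264, 0.0], [-0.264, -0.964, -0.0], [0.001, 0.0, -1.0]]
ft_force: [2.8, -0.4, 4.3]
opening: 0.253
finger_force: 34.9
```

```bash
python3 - <<'E'
from h import *
s=ctrl.observe();print(s["tcp_pos"],s["ft_force"],s["ft_torque"])
E
```

```text
[509.68667969 -89.18554588 140.43377953] [ 2.75781386 -0.41277397  4.28242699] [ 0.07307417 -0.42523844  0.02015407]
```

Request:
jog_arm --pt "0.05 0 0.1 0 0 0 1" --pt "0 0 0.1 0 0 0 1" --pt "0 0 0 0 0 0 1"

```text
time_s: 11.9
tcp_pos: [509.9, -89.2, 138.5]
ee_rot: [[0.965, -0.264, -0.0], [-0.264, -0.965, -0.0], [-0.0, 0.0, -1.0]]
ft_force: [0.6, 0.8, 5.2]
opening: 0.254
finger_force: 34.9
```

Request:
jog_arm --pt "0 0 0.1 0 0 0 1" --pt "0 0 0 0 0 0 1"

```text
time_s: 12.1
tcp_pos: [509.9, -89.2, 137.7]
ee_rot: [[0.965, -0.264, -0.0], [-0.264, -0.965, -0.0], [-0.0, 0.0, -1.0]]
ft_force: [0.9, -0.7, 5.9]
opening: 0.254
finger_force: 34.9
```

Request:
jog_arm --pt "0 0 0.1 0 0 0 1" --pt "0 0 0 0 0 0 1"

```text
time_s: 12.3
tcp_pos: [509.9, -89.2, 136.9]
ee_rot: [[0.965, -0.264, -0.0], [-0.264, -0.965, -0.0], [-0.0, 0.0, -1.0]]
ft_force: [1.0, 0.6, 6.6]
opening: 0.252
finger_force: 34.9
```

Request:
jog_arm --pt "0 0 0.05 0 0 0 1" --pt "0 0 0 0 0 0 1"

```text
time_s: 12.5
tcp_pos: [509.9, -89.3, 136.6]
ee_rot: [[0.965, -0.264, 0.0], [-0.264, -0.965, -0.0], [0.0, 0.0, -1.0]]
ft_force: [-0.3, 1.0, 7.1]
opening: 0.254
finger_force: 34.9
```

Request:
jog_arm --pt "0 0 0.05 0 0 0 1" --pt "0 0 0 0 0 0 1"

```text
time_s: 12.7
tcp_pos: [510.0, -89.2, 136.3]
ee_rot: [[0.965, -0.264, 0.0], [-0.264, -0.965, -0.0], [0.0, 0.0, -1.0]]
ft_force: [0.5, 0.3, 7.2]
opening: 0.254
finger_force: 34.9
```

Request:
jog_arm --pt "0 0 0.05 0 0 0 1" --pt "0 0 0 0 0 0 1"

```text
time_s: 12.9
tcp_pos: [510.0, -89.2, 136.2]
ee_rot: [[0.965, -0.264, 0.0], [-0.264, -0.965, -0.0], [0.001, 0.0, -1.0]]
ft_force: [0.7, 0.8, 9.5]
opening: 0.258
finger_force: 34.9
```

The descent stops at 136.2 mm, as predicted for home (136.3), and the force is rising. Releasing.

Request:
jog_arm --pt "0 0 0 0 0 0 0.2" --pt "0 0 0 0 0 0 -1" --pt "0 0 0 0 0 0 -1" --pt "0 0 0 0 0 0 -1" --pt "0 0 0 0 0 0 -1" --pt "0 0 0 0 0 0 -1" --pt "0 0 0 0 0 0 -1" --pt "0 0 0 0 0 0 -1" --pt "0 0 0 0 0 0 -1"

```text
time_s: 13.8
tcp_pos: [510.1, -89.2, 134.9]
ee_rot: [[0.965, -0.264, 0.0], [-0.264, -0.965, -0.0], [0.0, 0.0, -1.0]]
ft_force: [0.5, -0.4, -0.4]
opening: 0.977
finger_force: 0.0
```

Request:
jog_arm --pt "0 0 -1 0 0 0 -1" --pt "0 0 -2 0 0 0 -1" --pt "0 0 -4 0 0 0 -1" --pt "0 0 -4 0 0 0 -1" --pt "0 0 -4 0 0 0 -1" --pt "0 0 0 0 0 0 -1" --pt "0 0 0 0 0 0 -1"

```text
time_s: 14.5
tcp_pos: [510.6, -89.3, 286.8]
ee_rot: [[0.965, -0.264, 0.004], [-0.264, -0.965, -0.001], [0.004, 0.0, -1.0]]
ft_force: [0.1, 0.1, 0.3]
opening: 1.003
finger_force: 0.0
```

```bash
python3 - <<'E'
from h import *
im,p=wrist("w5");print(p)
s=ctrl.capture("scene");d=ctrl.capture("side");cv2.imwrite("pics/scene5.png",s);cv2.imwrite("pics/side5.png",d)
o=np.zeros((600,800,3),np.uint8)
o[:420,:440]=im[:,60:500]
o[:300,440:800]=cv2.resize(s[130:205,235:325],None,fx=4,fy=4,interpolation=2)
o[300:600,440:800]=cv2.resize(d[165:240,270:360],None,fx=4,fy=4,interpolation=2)
cv2.imwrite("pics/c5.png",o)
E
```

```text
(array([510.59727207, -89.3352066 , 286.81617388]), array([[ 9.64506652e-01, -2.64032555e-01,  3.70506365e-03],
       [-2.64030076e-01, -9.64513760e-01, -1.15174812e-03],
       [ 3.87768387e-03,  1.32620485e-04, -9.99992473e-01]]))
```

View pics/c5.png

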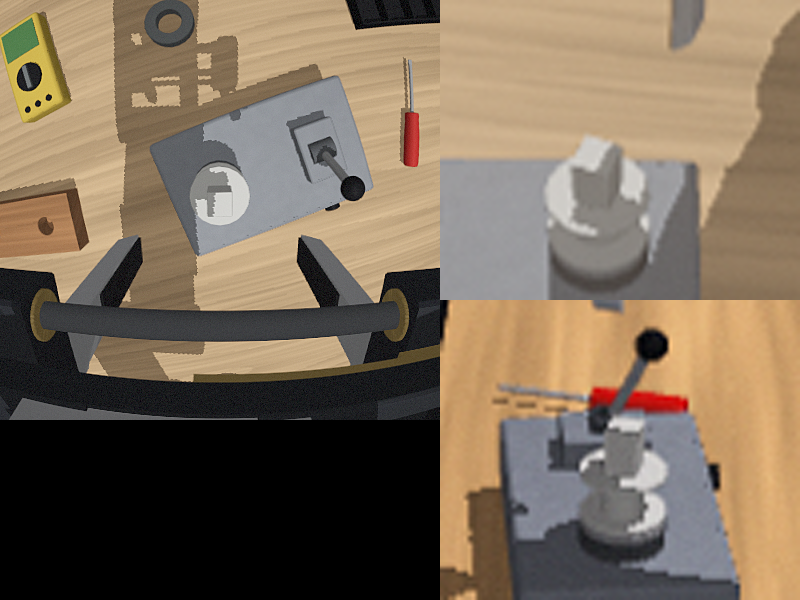

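The spool stands upright with its lower flange flush on the turret (side crop near (620,520)). The lever is still open, with its ball in the wrist image at (412,188). I'll check the numbers, then move to behind the lever.

```bash
python3 - <<'E'
from h import *
np.set_printoptions(precision=1,suppress=True)
im,p=load("w5")
print("knobtop",tri(ray("scene",(235+158/4,130+148/4)),ray("side",(270+187/4,165+121/4)),ray("wrist",(60+222,203),p)))
print("ball",tri(ray("wrist",(412,188),p),ray("scene",(221,158)),ray("side",(323,176))))
print("pivotish z95",plane(ray("wrist",(60+321,152),p),95))
E
```

```text
knobtop (array([509.2, -90.9, 169.6]), [1.9, 0.2, 1.8])
ball (array([ 490.3, -222. ,  163.4]), [1.2, 0.8, 0.6])
pivotish z95 [ 521.2 -217.1   95. ]
```

Request:
jog_arm --pt "-0.6 3.7 0 0 0 0 0" --pt "-0.6 3.7 0 0 0 0 1" --pt "-0.6 3.7 0 0 0 0 1" --pt "-0.6 3.8 0 0 0 0 1" --pt "0 0 0 0 0 -0.13 1" --pt "0 0 0 0 0 -0.13 1" --pt "0 0 0 0 0 -0.12 1" --pt "0 0 0 0 0 0 1" --pt "0 0 0 0 0 0 1" --pt "0 0 0 0 0 0 1" --pt "0 0 0 0 0 0 1" --pt "0 0 0 0 0 0 1"

```text
time_s: 15.85
tcp_pos: [447.6, -226.5, 284.8]
ee_rot: [[0.994, 0.112, -0.0], [0.112, -0.994, -0.0], [-0.0, 0.0, -1.0]]
ft_force: [-0.6, 0.0, -0.1]
opening: 0.018
finger_force: 0.0
```

Request:
jog_arm --pt "0 0 2 0 0 0 1" --pt "0 0 4 0 0 0 1" --pt "0 0 4 0 0 0 1" --pt "0 0 3 0 0 0 1" --pt "0 0 0.9 0 0 0 1" --pt "0 0 0 0 0 0 1" --pt "0 0 0 0 0 0 1"

```text
time_s: 16.55
tcp_pos: [448.5, -227.2, 147.8]
ee_rot: [[0.994, 0.112, 0.003], [0.113, -0.994, -0.002], [0.002, 0.002, -1.0]]
ft_force: [0.4, 0.1, -0.5]
opening: 0.004
finger_force: 0.0
```

Request:
jog_arm --pt "1 0 0 0 0 0 1" --pt "1 0 0 0 0 0 1" --pt "1 0 0 0 0 0 1" --pt "1 0 0 0 0 0 1" --pt "1 0 0 0 0 0 1" --pt "1 0 0 0 0 0 1" --pt "0 0 0 0 0 0 1"

```text
time_s: 17.25
tcp_pos: [508.6, -219.4, 145.4]
ee_rot: [[0.994, 0.114, 0.0], [0.114, -0.994, 0.0], [0.0, -0.0, -1.0]]
ft_force: [0.3, -0.5, -0.3]
opening: 0.002
finger_force: 0.0
```

Request:
jog_arm --pt "0.6 0 0 0 0 0 1" --pt "0.6 0 0 0 0 0 1" --pt "0.6 0 0 0 0 0 1" --pt "0.3 0 0 0 0 0 1" --pt "0 0 0 0 0 0 1"

```text
time_s: 17.75
tcp_pos: [528.5, -217.4, 145.7]
ee_rot: [[0.994, 0.113, 0.0], [0.113, -0.994, 0.0], [0.0, -0.0, -1.0]]
ft_force: [-0.6, -0.7, -0.0]
opening: 0.006
finger_force: 0.0
```

Request:
jog_arm --pt "0.3 0 0 0 0 0 1" --pt "0.2 0 0 0 0 0 1" --pt "0 0 0 0 0 0 1"

```text
time_s: 18.05
tcp_pos: [533.1, -216.9, 145.9]
ee_rot: [[0.994, 0.113, 0.0], [0.113, -0.994, -0.0], [0.0, 0.0, -1.0]]
ft_force: [-0.7, 0.6, -0.4]
opening: 0.008
finger_force: 0.3
```

Request:
jog_arm --pt "0.3 0 0 0 0 0 1" --pt "0 0 0 0 0 0 1"

```text
time_s: 18.25
tcp_pos: [536.3, -216.6, 145.9]
ee_rot: [[0.994, 0.113, 0.0], [0.113, -0.994, -0.0], [0.0, 0.0, -1.0]]
ft_force: [-1.7, 0.3, 0.9]
opening: 0.003
finger_force: 0.3
```

Request:
jog_arm --pt "0.2 0 0 0 0 0 1" --pt "0 0 0 0 0 0 1"

```text
time_s: 18.45
tcp_pos: [538.2, -216.4, 145.9]
ee_rot: [[0.994, 0.113, 0.0], [0.113, -0.994, -0.0], [0.0, 0.0, -1.0]]
ft_force: [-0.7, -0.6, 0.8]
opening: 0.008
finger_force: 0.3
```

```bash
python3 - <<'E'
from h import *
print(ctrl.observe()["ft_force"])
im,p=wrist("w6")
s=ctrl.capture("scene");d=ctrl.capture("side");cv2.imwrite("pics/scene6.png",s);cv2.imwrite("pics/side6.png",d)
o=np.zeros((600,800,3),np.uint8)
o[:420,:440]=im[:,60:500]
o[:300,440:800]=cv2.resize(s[130:230,180:300],None,fx=3,fy=3,interpolation=2)
o[300:600,440:800]=cv2.resize(d[155:255,265:385],None,fx=3,fy=3,interpolation=2)
cv2.imwrite("pics/c6.png",o)
E
```

```text
[-0.68611115 -0.62582821  0.83643607]
```

View pics/c6.png

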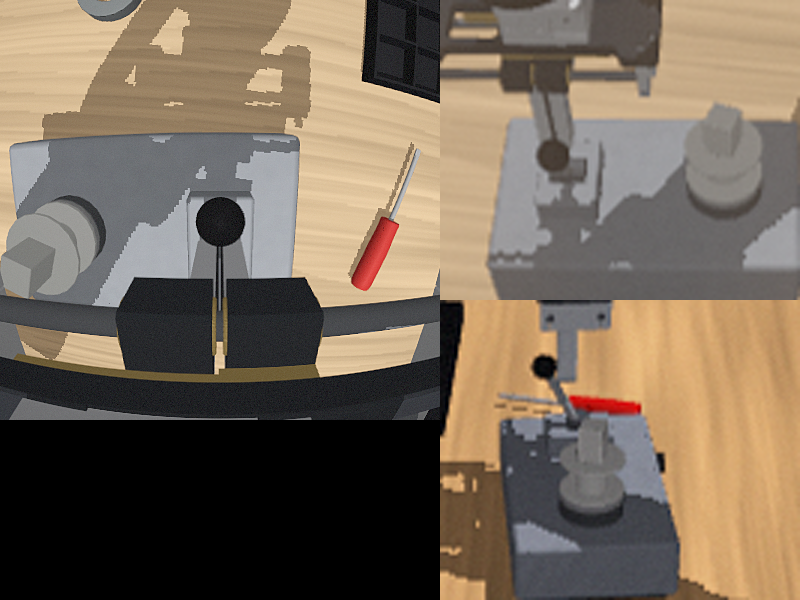

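The lever is well over to the far side. Its ball is at wrist (280,222), scene (217.5,182) and side (299.5,177). Next I'll work out its angle.

```bash
python3 - <<'E'
from h import *
np.set_printoptions(precision=1,suppress=True)
im,p=load("w6")
b,e=tri(ray("wrist",(280,222),p),ray("scene",(217.5,182)),ray("side",(299.5,177.3)));print(b,e)
a=np.array([490.5,-222.1,163.4]);w=np.array([.9935,.114])
dx=(b-a)[:2]@w;print("travel",dx,"dz",b[2]-a[2])
for L in(65,70,75,80,85): print(L,"angle",2*np.arcsin(np.hypot(dx,b[2]-a[2])/2/L))
E
```

```text
[ 561.7 -215.   161.6] [1.9, 0.7, 1.3]
travel 71.55649604359164 dz -1.8458391865758585
65 angle 1.1662080342919265
70 angle 1.0733653097050861
75 angle 0.9949360687910631
80 angle 0.9276603289905911
85 angle 0.869228586509992
```

Request:
jog_arm --pt "0.2 0 0 0 0 0 1" --pt "0 0 0 0 0 0 1"

```text
time_s: 18.8
tcp_pos: [539.9, -216.1, 145.8]
ee_rot: [[0.994, 0.113, -0.001], [0.113, -0.994, -0.0], [-0.001, 0.0, -1.0]]
ft_force: [-1.4, -0.4, -0.1]
opening: 0.004
finger_force: 0.7
```

Request:
jog_arm --pt "0.15 0 0 0 0 0 1" --pt "0 0 0 0 0 0 1"

```text
time_s: 19.0
tcp_pos: [540.3, -216.1, 145.6]
ee_rot: [[0.994, 0.112, -0.003], [0.112, -0.994, -0.0], [-0.003, -0.0, -1.0]]
ft_force: [-5.9, -1.3, 1.9]
opening: 0.004
finger_force: 2.4
```

The force has climbed to 6 N with the motion stopped, so the lever is on its end stop. Backing off and rising clear.

Request:
jog_arm --pt "-1 0 0 0 0 0 1" --pt "-2 0 0 0 0 0 1" --pt "-2 0 -2 0 0 0 1" --pt "0 0 -4 0 0 0 1" --pt "0 0 -4 0 0 0 1" --pt "0 0 -3 0 0 0 1" --pt "0 0 0 0 0 0 1" --pt "0 0 0 0 0 0 1" --pt "0 0 0 0 0 0 1"

```text
time_s: 19.9
tcp_pos: [491.4, -221.1, 273.9]
ee_rot: [[0.994, 0.113, -0.002], [0.113, -0.994, 0.002], [-0.002, -0.002, -1.0]]
ft_force: [0.4, 0.2, 0.0]
opening: 0.008
finger_force: 0.0
```

```bash
python3 - <<'E'
from h import *
im,p=wrist("w7");print(p[0])
s=ctrl.capture("scene");d=ctrl.capture("side")
o=np.zeros((600,800,3),np.uint8)
o[:420,:440]=im[:,60:500]
o[:300,440:800]=cv2.resize(s[130:230,180:300],None,fx=3,fy=3,interpolation=2)
o[300:600,440:800]=cv2.resize(d[155:255,265:385],None,fx=3,fy=3,interpolation=2)
cv2.imwrite("pics/c7.png",o)
E
```

```text
[ 491.35739114 -221.13116785  273.94148434]
```

View pics/c7.png

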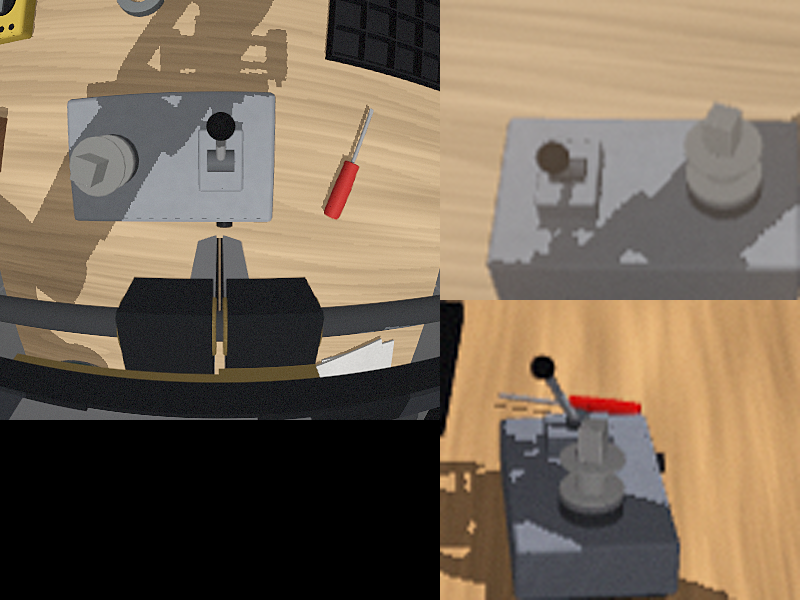

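The lever stays fully over (ball at side-crop (542,367)), the spool is flush on the turret, and the gripper is clear of everything. Handing in.

```bash
python3 -c "
from station import ctrl
print(ctrl.finish_job())"
```

```text
the job is handed in; nothing more can be done
None
```

The job is handed in at about 20 s: the large spool sits flush and upright in the winder's drive, the clamp lever is on its far stop, and the gripper is clear, but the hand-in gave no verdict and I didn't look at the small spool again after the first pick-up.

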